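Close the cover of a spoon-gluing jig

ROBOT

A 6-joint arm with a two-finger parallel gripper is mounted at the origin on the work surface. World frame = base frame: x ahead of the robot, y to its left, z up, the work surface at z = 0. Lengths are in m, angles in degrees, forces in N, time in s.
With the tool pointing down it reaches from about 0.4 to 0.825 m from the base axis. Payload 7 kg.
Tool frame: the origin (TCP) lies at the very end of the fingers, on their centre line; the grasp point (between the pads) lies 19 mm behind it; z points along the fingers, y is the direction in which the jaws open and shut (so a half turn about z gives the same grasp; the last joint's range is limited). The gripper opens to 88 mm and grips with 3 to 60 N. Pads are 19 mm wide; open, the fingers measure 130 mm over their backs; the gripper's body (78 mm by 193 mm) begins 47 mm behind the grasp point.
Start: joints at [-50.873, 20.546, 0.682, 0, -70.136, -16.507], TCP at [0.26, -0.623, 0.227] pointing down, gripper open.
Joint ranges: [-176.03, 176.03], [-82.01, 121.73], [-58.28, 71.71], [-173.87, 95.51], [-174.79, -0.11], [-173.66, 173.66]. Speed limits (degrees/s): [136.94, 136.94, 172.46, 180, 180, 180].

INTERFACE

Orientations are given as [roll, pitch, yaw] about the fixed x, y, z axes, in that order (R = Rz(yaw) Ry(pitch) Rx(roll)).
In Python, from plant import ctrl, snapshot, workorder gives the robot as it stands. The module is installed in compiled form; this text tells all that it offers.
- The arm moves only by the shell command python3 -m creep 'ROWS'. ROWS is JSON, a list of rows, each a list of 5 numbers: the shift along the tool's x, y, z scaled (see below), then the turn about the tool's z scaled (see below), then the finger opening in mm, from 0 to 87.6. A call has exactly 8 rows; each row is the pose to reach, as a shift and turn from the pose commanded when the call began, along the tool's axes at that moment, turning the shorter way round; what a row does not reach only later rows make up. The controller multiplies each number of a shift by 0.1 m and each number of a turn by 180 degrees. A row lasts 1/12 s, in which the tool goes at most 41.7 mm and 7.16 degrees, less where a joint would pass 70% of its speed; a pose out of reach is approached as far as the arm can. A call with a number of a shift or a turn outside -1 to 1 is refused whole. A call with a gripper value outside its range is refused whole. The fingers move at their own pace and stop on an object; the grip force is fixed at half the most. Time passes only in rows, so rows that repeat a pose let the fingers close, or fill a call up. It gives the time, the measured TCP pose, the force and the opening at its end, in the units of the state.
- ctrl.get_obs(): the state, without advancing time (a new reading comes with each control period).
- snapshot(name): name is "scene" or "top" or "wrist"; returns a dict with "img" (420x560x3 uint8, blue, green, red), "camera_matrix" (3x3 intrinsics, pixels), "xyz" and "rotation" of the camera in the world. Camera axes: x right, y up, looking along -z (the intrinsics and any distortion apply to the point x, -y, -z); pixel columns grow to the right and rows downward; lengths in m; the calibration is good to about 2 mm. A picture is of the moment at which its call begins. There is no depth.
- workorder.close_job(): hands the job in, once; it reports no verdict.
The state is a dict: "clock": time; "joint_pos": joint angles; "qvel": joint speeds; "tau": joint torques, N m; "tool_pos": TCP position; "orientation": TCP orientation; "force": force on the tool from outside, world axes, zero at the start; "moment": the same for the moment, N m; "opening": finger opening in m.
Only numpy, scipy, OpenCV 4.12 (cv2) and the standard library are available. Lean on these libraries where they do the work, as an engineer would, in place of code of your own. Each camera call takes 0.05 s, during which the arm holds its last target.

TASK

On the craft table, swing the gluing jig's hold-down lever off the bed and into the marked notch of its quadrant, and leave it there. Then take the cover by its handle, set it square to the jig on top of the locating pin with its hidden hole a finger's width or two beside the pin, and slide it across until the hole finds the pin and the cover drops on. Press the cover firmly down until the sprung rubber strips give fully, and finish while still holding it pressed down; do not disturb the other things on the table.

Things in the scene. Friction and masses are not known exactly. Their poses are not given: they have to be found in the camera images.
- jig: Gluing jig, fixed: plywood block 130 (x) x 270 (y) x 30 mm. Origin: centre of its underside, on the table; z up; its flat top is the bed. A pink spoon, fixed, lies in a channel in the bed. Two black sprung rubber strips, 14 x 100 mm, lie along y at x = -36 and +36 mm, y from -15 to 85 mm; they stand 9 mm above the bed when free and carry the cover.
- pin_top (a point): Centre of the flat top of the steel locating pin, which stands up fixed from the bed at jig x = 0, y = +35 mm: 14 mm diameter, 20 mm tall (its top 50 mm above the table), the last 3 mm tapering to 10 mm diameter.
- lever (a joint): Angle of the steel hold-down lever about its upright pivot, rad. 0: it points along jig +y, over the pin; growing: clockwise seen from above, towards jig +x. Range 0 to 1.6, starts at 0 to 0.3. Stiff (about 1 N at the knob), stays where left. The marked notch, a gap in the raised steel quadrant with a white line beyond it, is at 1.10; in the notch means within 0.13 of that.
- lever_pivot (a point): On the lever's pivot axis (jig x = 0, y = -75 mm), at the height of the lever's top face, 64 mm above the table. The quadrant under the lever is an arc of steel 60 to 80 mm from the pivot, standing 22 mm above the bed, with the notch as its gap; a small ear of the bed at the jig's +x side (to x = 106 mm) carries the white line.
- lever_knob (a point): Centre of the top of the lever's knob, a black upright cylinder, 18 mm diameter, 36 mm tall, standing on the lever 112 mm from the pivot; its top is 100 mm above the table. The lever under it is 16 mm wide, its top face 64 mm and its underside 56 mm above the table.
- cover: Loose cover, about 0.22 kg, flat on the table at the start: plywood plate 90 (x) x 120 (y) x 24 mm with a dark wooden rib as handle centred on top, 16 mm wide (x), 75 long (y), 36 tall (top 60 mm above the underside). Origin: centre of the underside, z up. On the jig its x axis lies along the jig's x, either way round.
- cover_hole (a point): Mouth of the blind hole in the middle of the cover's underside (same point as the cover's origin): 18 mm diameter, 20 mm deep, not seen from above. On top of the pin it is 50 mm above the table; dropped on and resting on the strips, 39 mm; pressed home, 33 mm.
- pad (a joint): How far the two sprung rubber strips are pressed down, m: 0 free, 0.006 fully down. They start to give at 3 N and need 15 N in all for the full 6 mm (about 2 N per mm); the cover's own weight is 2.2 N of that.
- phone: Bystander: phone, 150 x 74 x 9 mm, lying on the table near the robot. Origin: centre of its underside.
- spoon_a: Bystander: loose pink plastic spoon, 146 mm long, 7 mm high. Origin on its underside near the middle.
- spoon_b: Bystander: loose mint plastic spoon, 146 mm long, 7 mm high. Origin on its underside near the middle.
- marker: Bystander: thick marker pen, 143 mm long, 17 mm high, lying. Origin on its underside near the middle.
- tape: Bystander: roll of tape lying flat, 90 mm diameter, 24 mm high. Origin: centre of its underside.
- glue: Bystander: white glue bottle, 44 mm diameter, 120 mm tall, standing. Origin: centre of its underside.
- mug: Bystander: white mug, 80 mm diameter, 90 mm tall, standing. Origin: centre of its underside.
There are look-alikes about, which are no part of the job. Several things look just like the cover: the one meant starts farthest to the robot's left.

How it is judged:
By the outcome, as a careful person would: the job done as asked, in the order asked, and still so for the second after the job is handed in, while the arm keeps its last pose, push and grip.
It also fails if it takes over 61 s, if anything falls off the work surface, if the arm or the gripper's body presses on something with over 40 N, if the wrist force passes 120 N, or if a joint passes its speed limit or range.

## Working session

There is one attempt and no reset: what is moved stays moved. The work goes in short steps, Python scripts to look and compute and a shell command to move; the robot and the scene stay as the last step left them, time stands still between calls to the robot, and variables do not carry over. Pictures are saved under pics/ and viewed, and the job is handed in when it is done.

```bash
mkdir -p pics; cat > h.py <<'E'
import numpy as np, cv2
from plant import ctrl, snapshot, workorder
from scipy.spatial.transform import Rotation as R
def snap(n,f):
    s=snapshot(n); cv2.imwrite('pics/'+f+'.png',s['img']); np.savez('pics/'+f+'.npz',**{k:np.array(v) for k,v in s.items()}); return s
def load(f): return np.load('pics/'+f+'.npz')
def ray(s,u,v):
    K=np.array(s['camera_matrix']); d=np.linalg.inv(K)@[u,v,1]; d=np.array([d[0],-d[1],-d[2]]); Rm=np.array(s['rotation'])
    if Rm.shape!=(3,3): print('rot',Rm)
    return np.array(s['xyz']),Rm@d
def at(s,u,v,z):
    o,d=ray(s,u,v); return o+d*(z-o[2])/d[2]
def proj(s,p):
    c=np.array(s['rotation']).T@(np.array(p)-np.array(s['xyz'])); K=np.array(s['camera_matrix']); q=K@[c[0],-c[1],-c[2]]; return q[:2]/q[2]
def crop(f,u0,v0,u1,v1,k,o):
    im=cv2.imread('pics/'+f+'.png')[v0:v1,u0:u1]; cv2.imwrite('pics/'+o+'.png',cv2.resize(im,None,fx=k,fy=k,interpolation=cv2.INTER_CUBIC))
E
python3 - <<'E'
from h import *
for n in('scene','top','wrist'):
    s=snap(n,n+'0'); print(n,s.keys(),s['xyz'],s['rotation'],s['camera_matrix'])
print(ctrl.get_obs())
E
```

```text
scene dict_keys(['img', 'camera_matrix', 'xyz', 'rotation']) [ 1.35474083 -0.76642459  1.0243789 ] [50.35232328  0.315546   47.10476894] [[504.1445725    0.         271.60971181]
 [  0.         504.1445725  214.25498081]
 [  0.           0.           1.        ]]
top dict_keys(['img', 'camera_matrix', 'xyz', 'rotation']) [ 0.4384558  -0.00374409  1.21786777] [  5.34297725   1.36425466 -89.0547097 ] [[428.27127096   0.         285.48231832]
 [  0.         428.27127096 207.92643089]
 [  0.           0.           1.        ]]
wrist dict_keys(['img', 'camera_matrix', 'xyz', 'rotation']) [ 0.18920237 -0.65104639  0.38418867] [-1.63376507e+01 -8.68383812e-02  1.12646011e+02] [[355.18798082   0.         272.93833322]
 [  0.         355.18798082 213.23826072]
 [  0.           0.           1.        ]]
{'clock': 0.15, 'joint_pos': array([-5.08746132e+01,  2.05814964e+01,  6.47448611e-01, -1.31114109e-02,
       -7.01363824e+01, -1.65089574e+01]), 'qvel': array([ 0.03394948, -0.06171447,  0.19527931,  0.0742643 , -0.00792647,
        0.0428694 ]), 'tau': array([-3.45304315e-04, -5.83274138e+01,  2.93290651e+01,  7.00113997e+00,
        8.79034982e-03, -1.04783715e-04]), 'tool_pos': array([ 0.25943352, -0.62276761,  0.2258608 ]), 'orientation': array([ 1.79928970e+02, -8.19621104e-03, -1.57388028e+02]), 'force': array([ 0.21862895, -0.05324993,  0.3467514 ]), 'moment': array([0.0265078 , 0.00352053, 0.01171773]), 'opening': 0.08752050710186086}
```

```bash
python3 - <<'E'
s=open('h.py').read()
s=s.replace("Rm=np.array(s['rotation'])\n","Rm=RM(s)\n").replace("    if Rm.shape!=(3,3): print('rot',Rm)\n","").replace("np.array(s['rotation']).T","RM(s).T")
s=s.replace("def ray","def RM(s): return R.from_euler('xyz',np.array(s['rotation']),degrees=True).as_matrix()\ndef ray")
open('h.py','w').write(s)
E
```

```text
(no output)
```

View pics/top0.png

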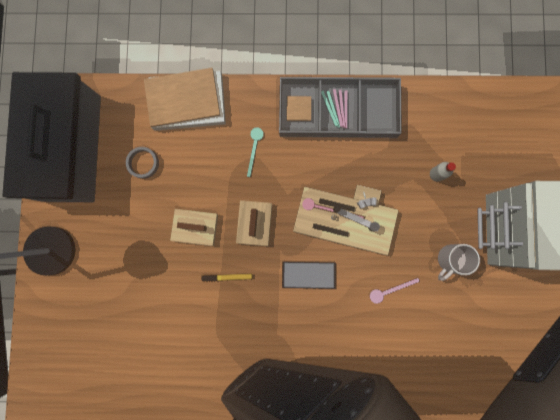

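View pics/scene0.png

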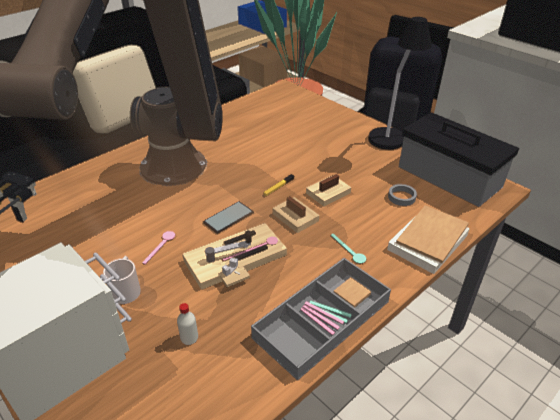

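View pics/wrist0.png

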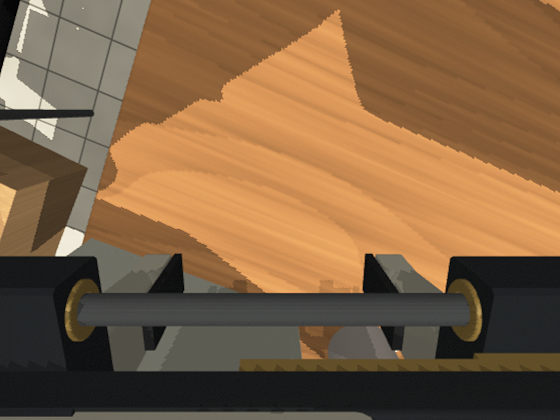

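The top view shows candidate covers at (193,227), which is farthest left, and at (254,223). There are also flat boards without handles at (185,97) and (300,108). By the description I choose (193,227), and I'll check it in a crop.

```bash
python3 - <<'E'
from h import *
crop('top0',285,170,415,265,6,'c_jig'); crop('top0',160,190,285,255,6,'c_cov'); crop('scene0',170,215,300,300,6,'c_jigs'); crop('scene0',260,165,360,240,6,'c_covs')
E
```

```text
(no output)
```

View pics/c_jig.png

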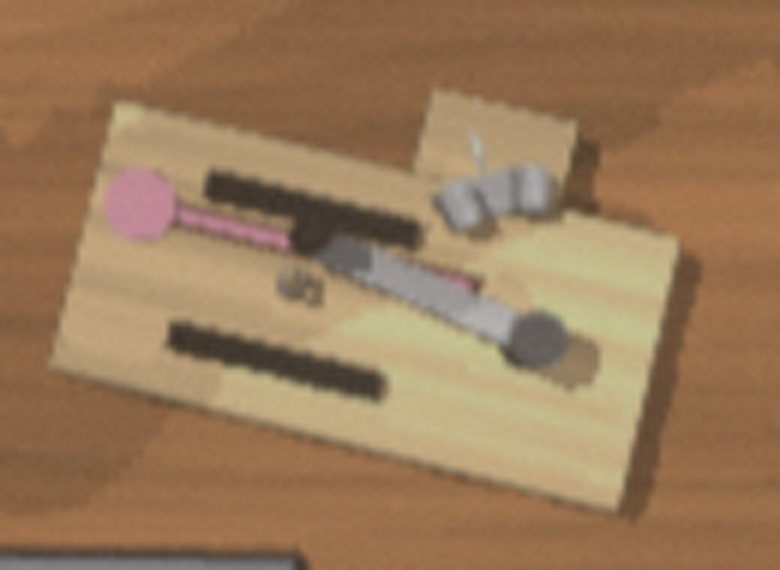

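View pics/c_cov.png

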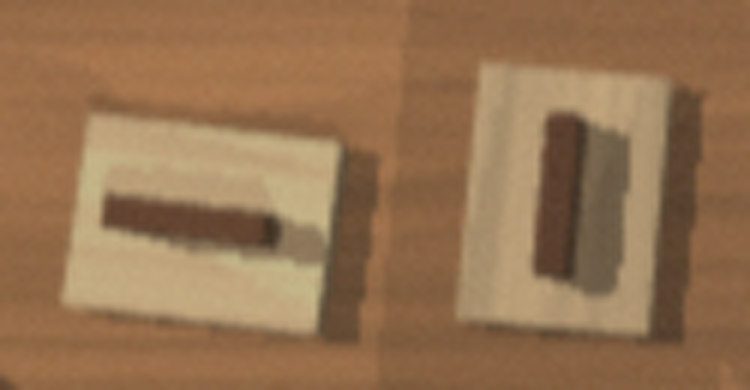

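View pics/c_jigs.png

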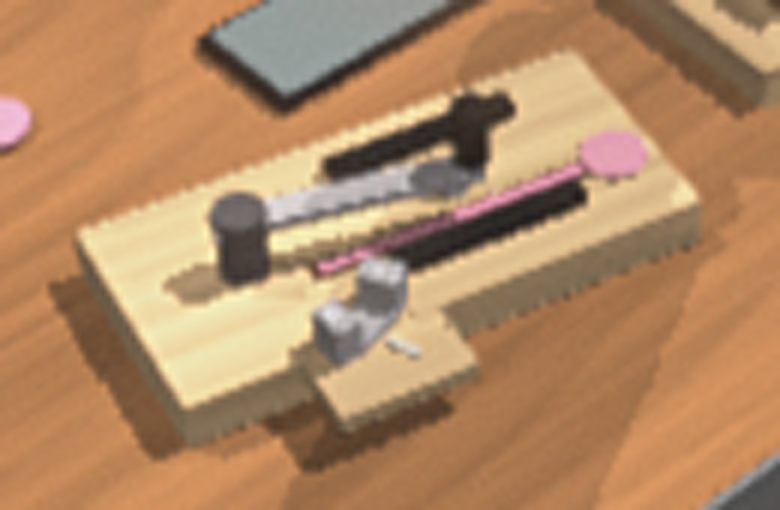

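View pics/c_covs.png

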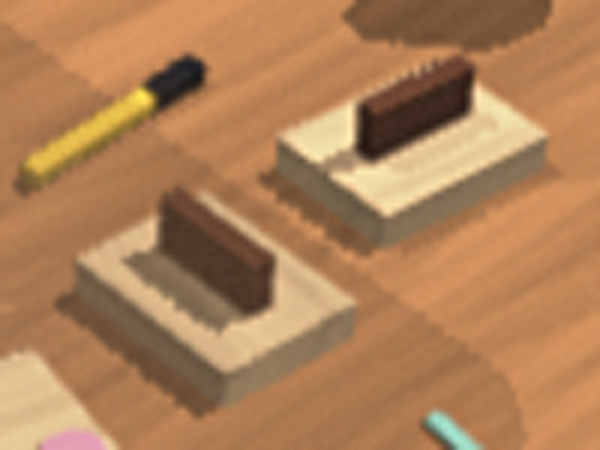

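The chosen block at top (193,227) has a dark rib along its 120 mm side and lies to the left of its look-alike at (254,223). The jig's +y points left in the picture, towards the spoon head. Next I fit the poses.

```bash
cat > fit.py <<'E'
from h import *
from scipy.optimize import least_squares
def fit(obs,x0,z0=0):
    # obs: list (cam, u,v, model xyz)
    def P(p,m): c,s=np.cos(p[2]),np.sin(p[2]); return [p[0]+c*m[0]-s*m[1],p[1]+s*m[0]+c*m[1],m[2]+z0]
    f=lambda p: np.concatenate([proj(s,P(p,m))-[u,v] for s,u,v,m in obs])
    r=least_squares(f,x0,loss='soft_l1'); print('pose',r.x.round(4),'yawdeg',np.degrees(r.x[2]).round(2)); print(f(r.x).reshape(-1,2).round(1).tolist()); return r.x
E
python3 - <<'E'
from fit import *
t=load('top0'); s=load('scene0'); t={k:t[k] for k in t}; s={k:s[k] for k in s}
C=lambda cam,o,k,l:[(cam,u/k+o[0],v/k+o[1],m) for u,v,m in l]
a,b=.065,.135
J=C(t,(285,170),6,[(118,100,(a,b,.03)),(678,240,(a,-b,.03)),(620,512,(-a,-b,.03)),(52,370,(-a,b,.03))])
J2=C(s,(170,215),6,[(570,50,(-a,b,.03)),(700,200,(a,b,.03)),(185,412,(a,-b,.03)),(80,235,(-a,-b,.03))])
j=fit(J,[.5,-.1,-.2]);fit(J2,[.5,-.1,-.2]);j=fit(J+J2,[.5,-.1,-.2])
a,b=.045,.06
K=C(t,(160,190),6,[(90,115,(a,b,.024)),(342,142,(a,-b,.024)),(318,335,(-a,-b,.024)),(62,303,(-a,b,.024))])
K2=C(s,(260,165),6,[(278,142,(-a,-b,.024)),(385,217,(a,-b,.024)),(547,135,(a,b,.024))])
fit(K,[.5,.2,-.1]);fit(K2,[.5,.2,-.1]);fit(K+K2,[.5,.2,-.1])
# other cover rough, knob
print('knob',at(t,310/6+285,235/6+170,.1), at(s,170+470/6,215+98/6,.1))
c,ss=np.cos(j[2]),np.sin(j[2])
W=lambda x,y,z:(j[0]+c*x-ss*y,j[1]+ss*x+c*y,z)
for n,p in dict(pin=(0,.035,.05),piv=(0,-.075,.064)).items(): print(n,W(*p),proj(t,W(*p)),proj(s,W(*p)))
for a in(0,.1,.2,.3,1.1):
  p=W(.112*np.sin(a),-.075+.112*np.cos(a),.1); print(a,np.round(p,4),(proj(t,p)-[285,170])*6,(proj(s,p)-[170,215])*6)
print(at(t,309,275,.01),at(t,335,289,.01),at(t,284,263,.01))
E
```

```text
pose [ 0.5158 -0.1418 -0.2298] yawdeg -13.16
[[-0.4, -0.1], [1.0, -0.2], [0.2, 0.3], [-0.7, 0.0]]
pose [ 0.5216 -0.1413 -0.2248] yawdeg -12.88
[[0.2, -0.6], [1.0, -0.0], [-0.1, 0.1], [-1.3, 0.1]]
pose [ 0.5179 -0.1413 -0.2274] yawdeg -13.03
[[-0.7, -0.8], [0.8, -1.1], [0.1, -0.6], [-0.8, -0.6], [-0.5, -1.1], [0.1, -0.6], [-1.0, -0.7], [-2.0, -0.7]]
pose [ 0.4916  0.2827 -0.0996] yawdeg -5.71
[[-0.0, -0.2], [0.0, 0.1], [-0.2, -0.1], [0.2, 0.2]]
pose [ 0.4959  0.282  -0.0876] yawdeg -5.02
[[-0.3, -0.4], [0.3, 0.3], [0.0, 0.1]]
pose [ 0.4928  0.283  -0.094 ] yawdeg -5.38
[[-0.2, -0.5], [-0.1, -0.4], [-0.2, -0.6], [0.2, -0.0], [-0.8, -1.0], [-0.4, -0.3], [-0.5, -0.4]]
knob [ 0.54123347 -0.10928152  0.1       ] [ 0.54414085 -0.10799557  0.1       ]
pin (np.float64(0.5257976899979806), np.float64(-0.10719513837870714), 0.05) [334.12444735 216.44610456] [244.94276862 241.23293244]
piv (np.float64(0.5009935400520588), np.float64(-0.21436208358785375), 0.064) [374.57712146 225.87252327] [209.19648569 251.17161314]
0 [ 0.5262 -0.1052  0.1   ] [300.51802429 269.15668165] [449.25105512  76.65642757]
0.1 [ 0.537  -0.1083  0.1   ] [307.71831594 244.61126986] [459.37692204  90.84600739]
0.2 [ 0.5474 -0.1124  0.1   ] [317.33982273 220.96242485] [467.35463588 105.86606442]
0.3 [ 0.5574 -0.1176  0.1   ] [329.28261378 198.44004453] [473.07166597 121.58973711]
1.1 [ 0.6097 -0.1874  0.1   ] [489.85458502  81.68483021] [430.49243835 254.17688554]
[ 0.36404428 -0.04181902  0.01      ] [ 0.32686401 -0.11436461  0.01      ] [0.39604511 0.02847794 0.01      ]
```

```bash
cat >> h.py <<'E'
def D(t):return {k:t[k] for k in t}
def go(x,y,z,yaw,frm=None):
    o=ctrl.get_obs(); p=o['tool_pos'] if frm is None else np.array(frm[:3]); Y=o['orientation'][2] if frm is None else frm[3]
    Rt=R.from_euler('xyz',[180,0,Y],degrees=True).as_matrix()
    d=Rt.T@(np.array([x,y,z])-p)/.1; t=-((yaw-Y+180)%360-180)/180
    print('shift',d.round(3),'turn',round(t,4))
E
python3 - <<'E'
from h import *
t=D(load('top0'))
for u,v in((488,190),(488,268),(530,185),(530,268)): print(u,v,at(t,u,v,0),at(t,u,v,.2))
crop('top0',420,150,560,300,5,'c_box')
go(.26,-.35,.25,-111.6); go(.5425,-.1085,.2,-111.6,(.26,-.35,.25,-111.6))
E
```

```text
488 190 [ 0.61114538 -0.54645351  0.        ] [ 0.58278605 -0.45732898  0.2       ]
488 268 [ 0.39171628 -0.54052071  0.        ] [ 0.39939191 -0.45237048  0.2       ]
530 185 [ 0.62699181 -0.66448863  0.        ] [ 0.59603015 -0.55598021  0.2       ]
530 268 [ 0.39375045 -0.65610633  0.        ] [ 0.40109202 -0.54897447  0.2       ]
shift [-1.054  2.516 -0.241] turn -0.2544
shift [-3.285 -1.738  0.5  ] turn -0.0
```

View pics/c_box.png

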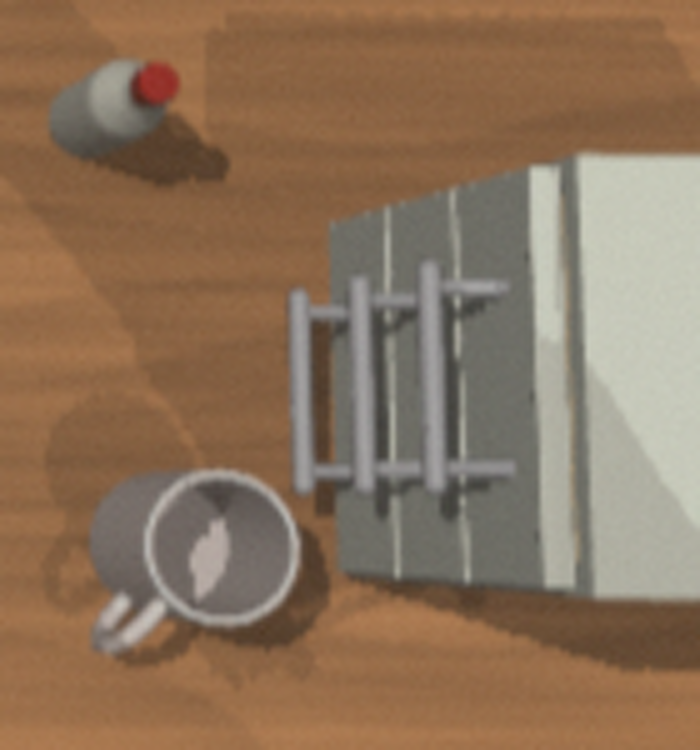

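```bash
python3 -m creep '[[-0.03,0.08,-0.01,0,40],[-0.09,0.22,-0.03,0,40],[-0.17,0.40,-0.05,0,40],[-0.25,0.58,-0.08,0,40],[-0.32,0.76,-0.1,0,40],[-0.37,0.88,-0.1,0,40],[-0.41,0.97,-0.1,0,40],[-0.42,1.0,-0.1,0,40]]' && python3 -m creep '[[-0.05,0.1,-0.01,0,40],[-0.12,0.25,-0.03,0,40],[-0.2,0.42,-0.05,0,40],[-0.28,0.6,-0.08,0,40],[-0.36,0.76,-0.1,0,40],[-0.42,0.88,-0.1,0,40],[-0.46,0.97,-0.1,0,40],[-0.48,1.0,-0.1,0,40]]' && python3 - <<'E'
from h import *
o=ctrl.get_obs(); print(o['tool_pos'],o['orientation']); go(.5,-.13,.23,-111.6)
E
```

```text
clock: 0.82
tool_pos: [0.2599, -0.5131, 0.237]
orientation: [-180.0, 0.0, -157.3]
force: [-0.9, -0.1, -0.9]
opening: 0.0419
clock: 1.48
tool_pos: [0.2657, -0.4027, 0.2466]
orientation: [-180.0, 0.0, -157.3]
force: [-0.7, 0.5, -0.4]
opening: 0.0399
[ 0.26570363 -0.40273358  0.24662623] [-1.79997120e+02  1.52699828e-02 -1.57346996e+02]
shift [-3.213  1.615  0.166] turn -0.2541
```

```bash
python3 -m creep '[[-0.08,0.05,0,-0.03,40],[-0.22,0.12,0,-0.065,40],[-0.4,0.22,0,-0.1,40],[-0.58,0.32,0,-0.14,40],[-0.75,0.4,0,-0.18,40],[-0.88,0.47,0,-0.22,40],[-0.97,0.52,0,-0.254,40],[-1.0,0.54,0,-0.254,40]]' && python3 - <<'E'
from h import *
go(.49,-.13,.24,-111.6)
E
```

```text
clock: 2.15
tool_pos: [0.3383, -0.315, 0.2464]
orientation: [180.0, -0.0, -111.3]
force: [-1.1, -0.3, 0.2]
opening: 0.0396
shift [-2.275 -0.741  0.064] turn 0.0016
```

```bash
python3 -m creep '[[-0.08,-0.03,0,0,40],[-0.22,-0.08,0,0,40],[-0.4,-0.14,0,0,40],[-0.58,-0.2,0,0,40],[-0.75,-0.26,0,0,40],[-0.88,-0.3,0,0,40],[-0.97,-0.33,0,0,40],[-1.0,-0.34,0,0,40]]' && python3 -m creep '[[-0.08,-0.03,0,0,40],[-0.22,-0.08,0,0,40],[-0.4,-0.14,0,0,40],[-0.58,-0.2,0,0,40],[-0.75,-0.26,0,0,40],[-0.88,-0.3,0,0,40],[-0.97,-0.33,0,0,40],[-1.0,-0.34,0,0,40]]' && python3 - <<'E'
from h import *
s=snap('wrist','w1'); print(s['xyz'],s['rotation'])
E
```

```text
clock: 2.82
tool_pos: [0.4065, -0.2346, 0.2464]
orientation: [180.0, -0.0, -111.8]
force: [-0.6, 0.1, -0.6]
opening: 0.0398
clock: 3.48
tool_pos: [0.475, -0.1541, 0.2464]
orientation: [180.0, -0.0, -111.7]
force: [-0.2, -0.5, 1.2]
opening: 0.0401
[ 0.44672533 -0.22360606  0.40485879] [-1.63285344e+01  8.20335421e-03  1.58379636e+02]
```

View pics/w1.png

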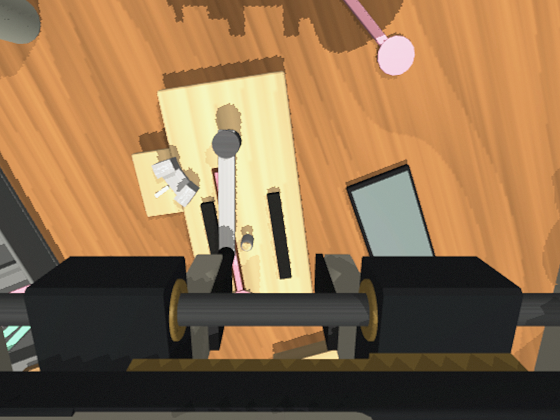

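The wrist view shows the jig with its -y end up: corners at (285,71) and (160,92), pivot cap at (227,142), pin at (248,240), knob at about (226,255), and the lever close to the pin.

```bash
python3 - <<'E'
from h import *
crop('w1',130,60,330,300,3.3,'w1c')
E
```

```text
(no output)
```

View pics/w1c.png

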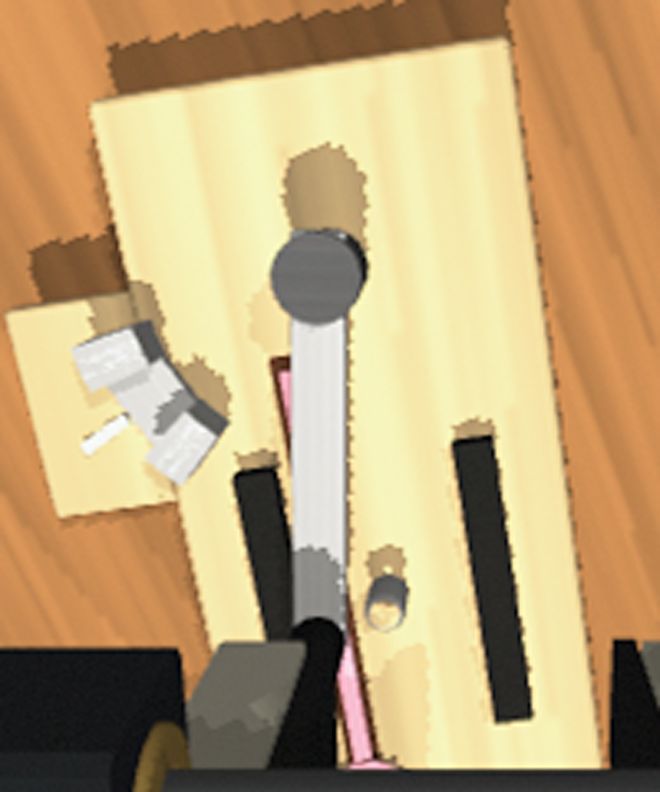

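```bash
python3 - <<'E'
from fit import *
w=D(load('w1')); t=D(load('top0')); s=D(load('scene0'))
C=lambda cam,o,k,l:[(cam,u/k+o[0],v/k+o[1],m) for u,v,m in l]
W=C(w,(130,60),3.3,[(505,38,(-.065,-.135,.03)),(92,103,(.065,-.135,.03)),(385,608,(0,.035,.05)),(493,437,(-.043,-.015,.039)),(455,440,(-.029,-.015,.039)),(530,717,(-.043,.085,.039)),(496,721,(-.029,.085,.039)),(235,475,(.043,-.015,.039)),(275,468,(.029,-.015,.039))])
a,b=.065,.135
J=C(t,(285,170),6,[(118,100,(a,b,.03)),(678,240,(a,-b,.03)),(620,512,(-a,-b,.03)),(52,370,(-a,b,.03))])
j=fit(W,[.5,-.1,-.2]); jj=fit(W+J,[.5,-.1,-.2])
c,ss=np.cos(j[2]),np.sin(j[2])
for a in (.1,.13,.16,.2):
  T=lambda x,y,z:(j[0]+c*x-ss*y,j[1]+ss*x+c*y,z)
  for r in(-.008,.008): 
    print(a,[((proj(w,T(d*np.sin(a)+r*np.cos(a),-.075+d*np.cos(a)-r*np.sin(a),.064))-[130,60])*3.3).round() for d in(.02,.09)])
E
```

```text
pose [ 0.5161 -0.1378 -0.2293] yawdeg -13.14
[[1.7, -2.4], [-2.2, -1.4], [0.4, 1.3], [0.6, -0.1], [-1.0, 0.9], [2.0, 0.2], [0.0, 0.7], [-1.1, -0.0], [-0.3, 0.2]]
pose [ 0.5161 -0.138  -0.2293] yawdeg -13.14
[[1.6, -2.6], [-2.3, -1.7], [0.3, 1.1], [0.6, -0.3], [-1.0, 0.7], [1.9, 0.0], [-0.0, 0.5], [-1.2, -0.2], [-0.4, 0.0], [-1.8, -0.2], [-0.3, -0.3], [-1.2, 0.2], [-2.0, -0.1]]
0.1 [array([352., 344.]), array([369., 571.])]
0.1 [array([297., 347.]), array([317., 573.])]
0.13 [array([350., 345.]), array([360., 572.])]
0.13 [array([295., 346.]), array([309., 572.])]
0.16 [array([348., 346.]), array([352., 572.])]
0.16 [array([293., 345.]), array([300., 572.])]
0.2 [array([345., 347.]), array([340., 573.])]
0.2 [array([290., 344.]), array([288., 570.])]
```

```bash
cat >> h.py <<'E'
J=(.516,-.1395,np.radians(-13.13))
def jw(x,y,z): c,s=np.cos(J[2]),np.sin(J[2]); return np.array([J[0]+c*x-s*y,J[1]+s*x+c*y,z])
def knob(a): return jw(.112*np.sin(a),-.075+.112*np.cos(a),.1)
E
python3 - <<'E'
from h import *
k=knob(.175); print(k); y=76.87-np.degrees(.175)-180; print(y)
go(k[0],k[1],.14,y); go(k[0],k[1],.072,y,(k[0],k[1],.14,y))
E
```

```text
[ 0.5430067  -0.10956286  0.1       ]
-113.1567614147894
shift [-0.667 -0.469  1.064] turn 0.0084
shift [-0.   -0.    0.68] turn -0.0
```

```bash
python3 -m creep '[[-0.1,-0.07,0.05,0.004,44],[-0.25,-0.18,0.15,0.008,44],[-0.4,-0.28,0.3,0.008,44],[-0.52,-0.37,0.5,0.008,44],[-0.6,-0.43,0.65,0.008,44],[-0.65,-0.46,0.78,0.008,44],[-0.667,-0.469,0.85,0.008,44],[-0.667,-0.469,0.85,0.008,44]]' && python3 - <<'E'
from h import *
k=knob(.175);go(k[0],k[1],.072,-113.16)
snap('wrist','w2');snap('scene','s2'); crop('s2',180,180,300,300,5,'s2c')
E
```

```text
clock: 4.2
tool_pos: [0.5414, -0.1104, 0.1598]
orientation: [179.8, -0.1, -113.1]
force: [-0.5, 0.2, -0.0]
opening: 0.044
shift [-0.014 -0.012  0.878] turn 0.0002
```

View pics/w2.png

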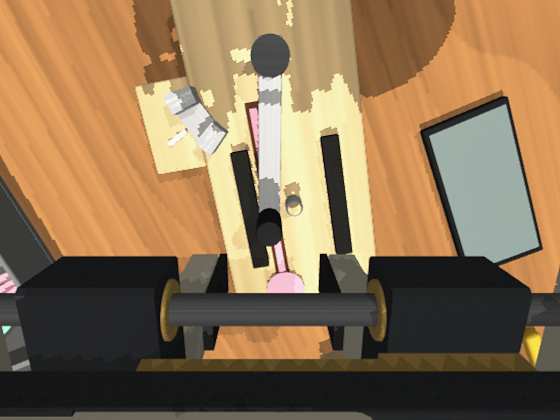

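View pics/s2c.png

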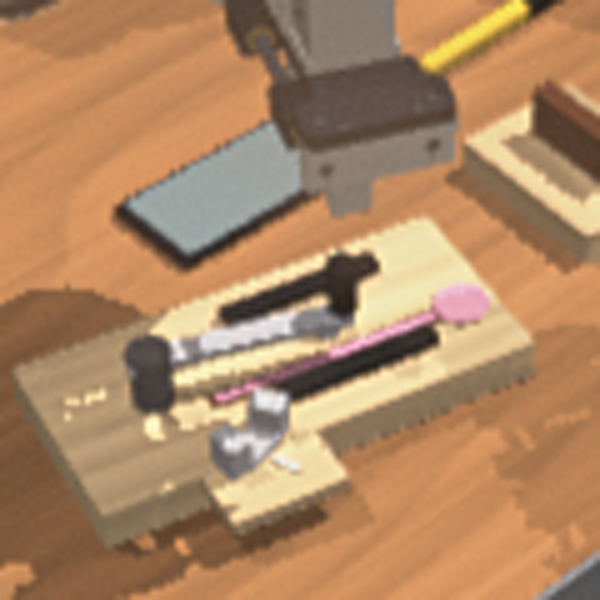

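```bash
python3 - <<'E'
from h import *
w=D(load('w2'))
for a in(.1,.15,.2): print(a,proj(w,knob(a)),proj(w,knob(a)-[0,0,.036]))
print('pin',proj(w,jw(0,.035,.05)))
crop('w2',220,20,360,300,2,'w2c')
E
```

```text
0.1 [282.84756959 231.32034884] [281.43553181 215.48746089]
0.15 [274.24633191 231.72643949] [273.95392854 215.84447142]
0.2 [265.63698888 231.72561929] [266.46498623 215.84284963]
pin [294.75640069 206.25657941]
```

View pics/w2c.png

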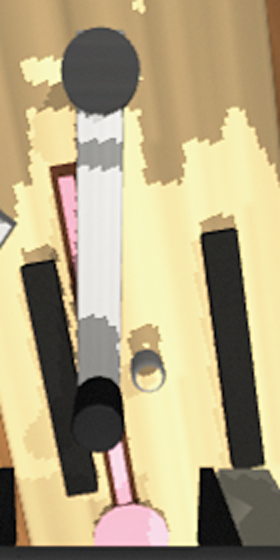

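Knob top is at (268,234) and the pin at (294,207). The predictions agree to about 1–2 px, giving a lever angle of about 0.18. I'll descend around the knob, then sweep it.

```bash
python3 -m creep '[[-0.02,-0.02,0.1,0,44],[-0.02,-0.02,0.25,0,44],[-0.02,-0.02,0.4,0,44],[-0.02,-0.02,0.55,0,44],[-0.02,-0.02,0.68,0,44],[-0.02,-0.02,0.78,0,44],[-0.02,-0.02,0.85,0,44],[-0.02,-0.02,0.88,0,44]]' && python3 - <<'E'
from h import *
snap('wrist','w3')
o=ctrl.get_obs(); f=(*o['tool_pos'],o['orientation'][2])
for a in np.linspace(.183,1.14,17)[1:]:
  k=knob(a); print(round(a,3),end=' '); go(k[0],k[1],.072,76.87-np.degrees(a)-180)
E
```

```text
clock: 4.97
tool_pos: [0.5448, -0.1092, 0.0729]
orientation: [180.0, -0.0, -113.1]
force: [-0.2, -0.6, 0.7]
opening: 0.044
0.243 shift [ 0.014 -0.061  0.009] turn 0.0218
0.303 shift [ 0.021 -0.127  0.009] turn 0.0409
0.362 shift [ 0.031 -0.194  0.009] turn 0.0599
0.422 shift [ 0.046 -0.259  0.009] turn 0.079
0.482 shift [ 0.064 -0.323  0.009] turn 0.098
0.542 shift [ 0.086 -0.387  0.009] turn 0.117
0.602 shift [ 0.112 -0.448  0.009] turn 0.1361
0.662 shift [ 0.142 -0.508  0.009] turn 0.1551
0.721 shift [ 0.175 -0.567  0.009] turn 0.1742
0.781 shift [ 0.211 -0.623  0.009] turn 0.1932
0.841 shift [ 0.251 -0.677  0.009] turn 0.2122
0.901 shift [ 0.294 -0.728  0.009] turn 0.2313
0.961 shift [ 0.34  -0.777  0.009] turn 0.2503
1.02 shift [ 0.389 -0.823  0.009] turn 0.2694
1.08 shift [ 0.441 -0.865  0.009] turn 0.2884
1.14 shift [ 0.494 -0.905  0.009] turn 0.3074
```

View pics/w3.png

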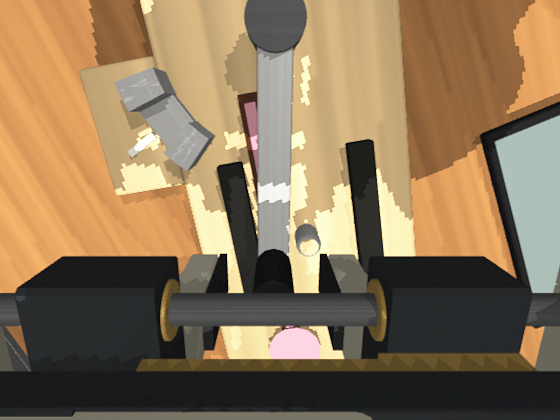

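```bash
python3 -m creep '[[0.01,0,0,0.004,26],[0.01,-0.01,0,0.01,26],[0.014,-0.06,0,0.022,26],[0.021,-0.127,0,0.041,26],[0.031,-0.194,0,0.06,26],[0.046,-0.259,0,0.079,26],[0.064,-0.323,0,0.098,26],[0.086,-0.387,0,0.117,26]]' && python3 - <<'E'
from h import *
for a in np.linspace(.542,1.14,11)[1:]:
  k=knob(a); print(round(a,3),end=' '); go(k[0],k[1],.072,76.87-np.degrees(a)-180)
E
```

```text
clock: 5.68
tool_pos: [0.578, -0.1321, 0.0744]
orientation: [-180.0, 0.1, -134.4]
force: [-1.1, 1.1, 0.7]
opening: 0.026
0.602 shift [ 0.01  -0.061  0.024] turn 0.0179
0.662 shift [ 0.016 -0.128  0.024] turn 0.0369
0.721 shift [ 0.025 -0.194  0.024] turn 0.056
0.781 shift [ 0.039 -0.26   0.024] turn 0.075
0.841 shift [ 0.056 -0.324  0.024] turn 0.094
0.901 shift [ 0.078 -0.388  0.024] turn 0.1131
0.961 shift [ 0.103 -0.45   0.024] turn 0.1321
1.02 shift [ 0.132 -0.51   0.024] turn 0.1511
1.08 shift [ 0.164 -0.569  0.024] turn 0.1702
1.14 shift [ 0.2   -0.625  0.024] turn 0.1892
```

```bash
python3 -m creep '[[0.013,-0.085,0,0.027,26],[0.023,-0.175,0,0.052,26],[0.045,-0.27,0,0.08,26],[0.072,-0.36,0,0.107,26],[0.105,-0.45,0,0.135,26],[0.14,-0.52,0,0.155,26],[0.175,-0.58,0,0.175,26],[0.19,-0.61,0,0.184,26]]' && python3 - <<'E'
from h import *
snap('top','t4');snap('wrist','w4');
o=ctrl.get_obs()
crop('t4',285,170,415,265,6,'t4c')
E
```

```text
clock: 6.35
tool_pos: [0.6086, -0.1888, 0.0743]
orientation: [-180.0, 0.1, -167.5]
force: [-0.5, 0.6, 1.1]
opening: 0.0259
```

View pics/w4.png

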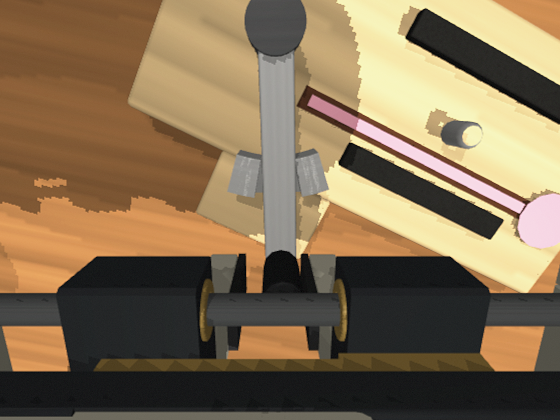

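View pics/t4c.png

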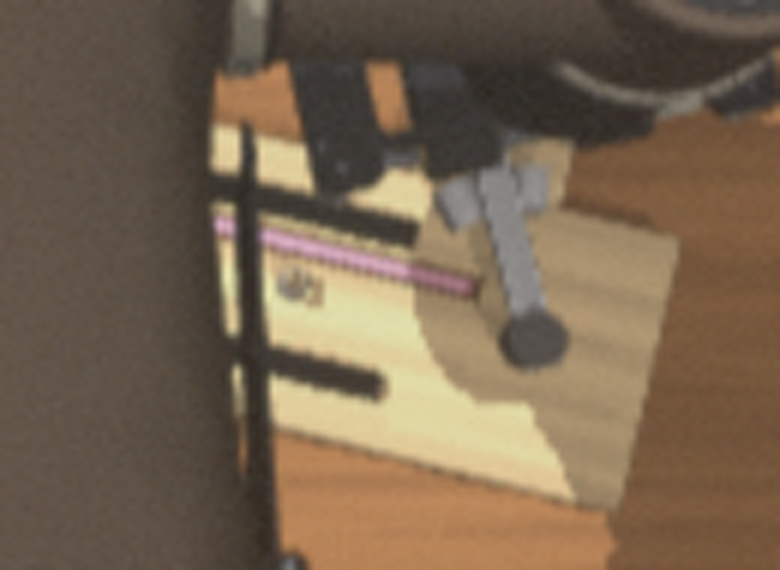

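The lever at (278,175) lies centred between the notch blocks at (245,172) and (312,172). I'll open and rise, then go to the cover.

```bash
python3 -m creep '[[0,0,0,0,40],[0,0,-0.05,0,44],[0,0,-0.2,0,44],[0,0,-0.4,0,44],[0,0,-0.6,0,44],[0,0,-0.8,0,44],[0,0,-0.95,0,44],[0,0,-1,0,44]]' && python3 - <<'E'
from h import *
c=np.array([.4925,.2828]); print(ctrl.get_obs()['orientation'])
go(c[0],c[1],.2,-95.6)
E
```

```text
clock: 7.12
tool_pos: [0.6091, -0.1882, 0.1771]
orientation: [-179.9, 0.2, -167.2]
force: [-0.4, -0.8, 0.2]
opening: 0.044
[-179.90091771    0.24049176 -167.1877541 ]
shift [ 0.093  4.851 -0.229] turn -0.3977
```

```bash
python3 -m creep '[[0,0.1,-0.05,-0.03,50],[0,0.25,-0.1,-0.06,50],[0,0.42,-0.15,-0.1,50],[0,0.6,-0.2,-0.13,50],[0,0.75,-0.25,-0.17,50],[0,0.88,-0.25,-0.2,50],[0,0.96,-0.25,-0.24,50],[0,1,-0.25,-0.27,50]]' && python3 - <<'E'
from h import *
go(.4925,.2828,.2,-95.6)
E
```

```text
clock: 7.78
tool_pos: [0.5853, -0.0894, 0.1983]
orientation: [180.0, 0.0, -118.2]
force: [-0.0, -1.1, -0.5]
opening: 0.0499
shift [-2.841  2.577 -0.017] turn -0.1256
```

```bash
python3 -m creep '[[-0.09,0.08,0,-0.02,50],[-0.23,0.21,0,-0.05,50],[-0.4,0.36,0,-0.08,50],[-0.56,0.5,0,-0.11,50],[-0.71,0.64,0,-0.126,50],[-0.83,0.75,0,-0.126,50],[-0.92,0.83,0,-0.126,50],[-0.95,0.86,0,-0.126,50]]' && python3 - <<'E'
from h import *
go(.4925,.2828,.2,-95.6)
E
```

```text
clock: 8.45
tool_pos: [0.5555, 0.0354, 0.1983]
orientation: [180.0, 0.0, -95.9]
force: [-0.3, 0.0, 0.4]
opening: 0.0498
shift [-2.396  0.881 -0.017] turn -0.0018
```

```bash
python3 -m creep '[[-0.1,0.04,0,0,50],[-0.25,0.09,0,0,50],[-0.42,0.15,0,0,50],[-0.6,0.22,0,0,50],[-0.76,0.28,0,0,50],[-0.89,0.33,0,0,50],[-0.97,0.36,0,0,50],[-1,0.37,0,0,50]]' && python3 -m creep '[[-0.1,0.04,0,0,50],[-0.25,0.09,0,0,50],[-0.42,0.15,0,0,50],[-0.6,0.22,0,0,50],[-0.76,0.28,0,0,50],[-0.89,0.33,0,0,50],[-0.97,0.36,0,0,50],[-1,0.37,0,0,50]]' && python3 -m creep '[[-0.05,0.02,0,0,50],[-0.15,0.05,0,0,50],[-0.25,0.08,0,0,50],[-0.33,0.1,0,0,50],[-0.38,0.12,0,0,50],[-0.4,0.13,0,0,50],[-0.4,0.14,0,0,50],[-0.4,0.14,0,0,50]]' && python3 - <<'E'
from h import *
go(.4925,.2828,.2,-95.6); snap('wrist','w5'); crop('w5',140,100,400,300,3,'w5c')
E
```

```text
clock: 9.12
tool_pos: [0.5295, 0.138, 0.1985]
orientation: [180.0, -0.0, -96.0]
force: [-0.4, 0.1, -0.4]
opening: 0.05
clock: 9.78
tool_pos: [0.5031, 0.2415, 0.1985]
orientation: [180.0, -0.0, -96.0]
force: [0.6, 0.0, 0.9]
opening: 0.0504
clock: 10.45
tool_pos: [0.4933, 0.2818, 0.1985]
orientation: [180.0, -0.0, -96.0]
force: [-1.4, 0.1, -0.1]
opening: 0.0502
shift [-0.009  0.009 -0.015] turn -0.0022
```

View pics/w5.png

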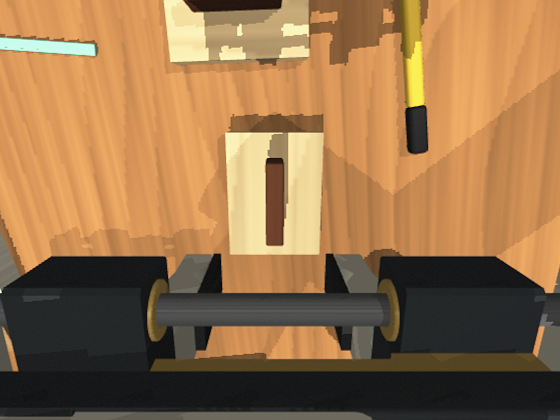

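View pics/w5c.png

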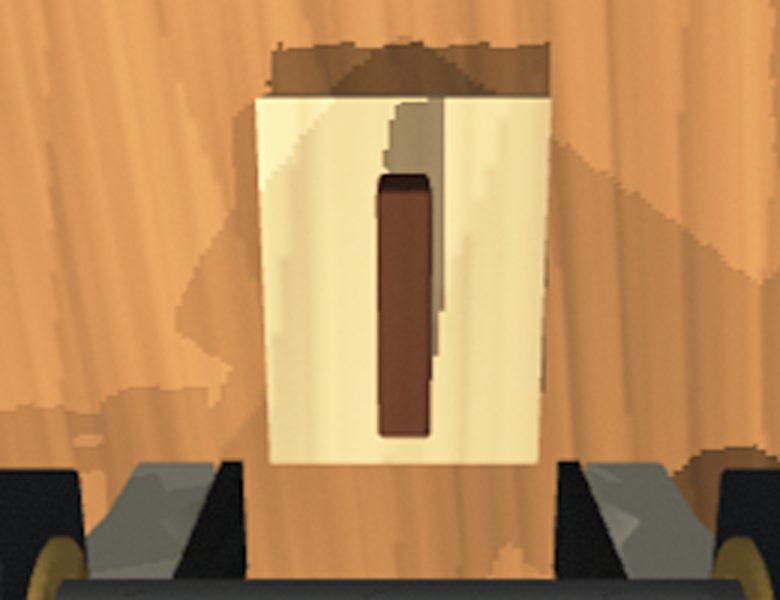

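```bash
python3 - <<'E'
from fit import *
w=D(load('w5'))
C=lambda cam,o,k,l:[(cam,u/k+o[0],v/k+o[1],m) for u,v,m in l]
p=fit(C(w,(140,100),3,[(256,97,(.045,-.06,.024)),(550,97,(-.045,-.06,.024)),(538,463,(-.045,.06,.024)),(270,463,(.045,.06,.024)),(378,190,(.008,-.0375,.06)),(431,190,(-.008,-.0375,.06)),(430,437,(-.008,.0375,.06)),(378,437,(.008,.0375,.06))]),[.49,.28,-.1])
y=-90+np.degrees(p[2]); print(y); go(p[0],p[1],.032,y)
E
```

```text
pose [ 0.4921  0.2875 -0.1019] yawdeg -5.84
[[0.0, 0.3], [0.3, 0.1], [-0.2, -0.4], [0.1, -0.2], [-0.9, -0.6], [0.6, -0.6], [0.3, 0.8], [-0.2, 0.8]]
-95.83572497865697
shift [-0.057  0.019  1.665] turn -0.0009
```

```bash
python3 -m creep '[[-0.01,0.01,0.1,0,50],[-0.02,0.02,0.25,0,50],[-0.03,0.02,0.42,0,50],[-0.03,0.02,0.6,0,50],[-0.03,0.02,0.76,0,50],[-0.03,0.02,0.89,0,50],[-0.03,0.02,0.97,0,50],[-0.03,0.02,1,0,50]]' && python3 -m creep '[[0,0,0.1,0,50],[0,0,0.22,0,50],[0,0,0.34,0,50],[0,0,0.45,0,50],[0,0,0.55,0,50],[0,0,0.62,0,50],[0,0,0.67,0,50],[0,0,0.69,0,50]]' && python3 - <<'E'
from h import *
snap('wrist','w6'); go(.4921,.285,.027,-95.84)
E
```

```text
clock: 11.17
tool_pos: [0.4912, 0.2841, 0.0967]
orientation: [179.9, -0.1, -96.0]
force: [-0.0, -0.1, 0.7]
opening: 0.0497
clock: 11.83
tool_pos: [0.4917, 0.2848, 0.0288]
orientation: [180.0, -0.0, -96.0]
force: [-0.0, -0.0, -0.6]
opening: 0.05
shift [-0.002 -0.003  0.018] turn -0.0009
```

View pics/w6.png

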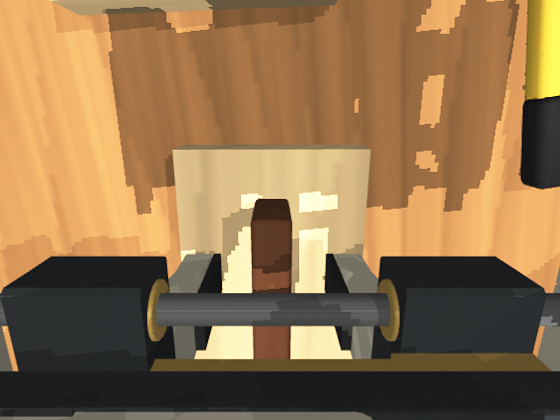

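The rib at (272,270) is centred between the open fingers. Close and lift.

```bash
python3 -m creep '[[0,0,0.01,0,10],[0,0,0.01,0,10],[0,0,0.01,0,10],[0,0,0.01,0,10],[0,0,0.01,0,10],[0,0,0.01,0,10],[0,0,0.01,0,10],[0,0,0.01,0,10]]' && python3 -m creep '[[0,0,0,0,10],[0,0,0,0,10],[0,0,-0.05,0,10],[0,0,-0.15,0,10],[0,0,-0.3,0,10],[0,0,-0.5,0,10],[0,0,-0.7,0,10],[0,0,-0.8,0,10]]' && python3 -m creep '[[0,0,-0.1,0,10],[0,0,-0.2,0,10],[0,0,-0.2,0,10],[0,0,-0.2,0,10],[0,0,-0.2,0,10],[0,0,-0.2,0,10],[0,0,-0.2,0,10],[0,0,-0.2,0,10]]' && python3 - <<'E'
from h import *
snap('wrist','w7'); print(ctrl.get_obs()['tool_pos'])
E
```

```text
clock: 12.55
tool_pos: [0.492, 0.2852, 0.0288]
orientation: [-180.0, 0.0, -96.0]
force: [-0.3, 0.5, 2.1]
opening: 0.0163
clock: 13.22
tool_pos: [0.4926, 0.2857, 0.1114]
orientation: [-179.9, 0.1, -96.0]
force: [-0.1, 0.9, -1.7]
opening: 0.016
clock: 13.88
tool_pos: [0.4917, 0.2848, 0.1279]
orientation: [180.0, -0.1, -96.0]
force: [0.1, 0.4, -1.4]
opening: 0.016
[0.49172953 0.28484035 0.12801622]
```

View pics/w7.png

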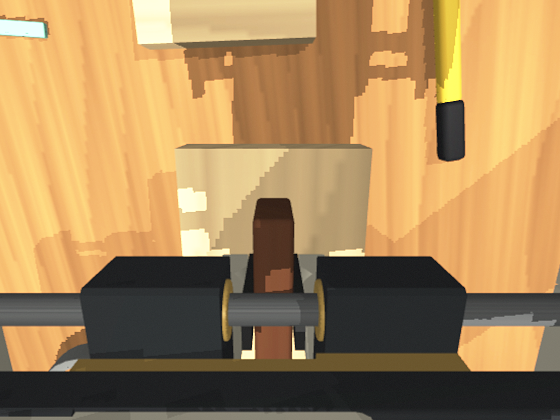

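```bash
python3 - <<'E'
from h import *
crop('w6',160,130,390,290,3,'w6c');crop('w7',160,130,390,290,3,'w7c')
E
```

```text
(no output)
```

View pics/w7c.png

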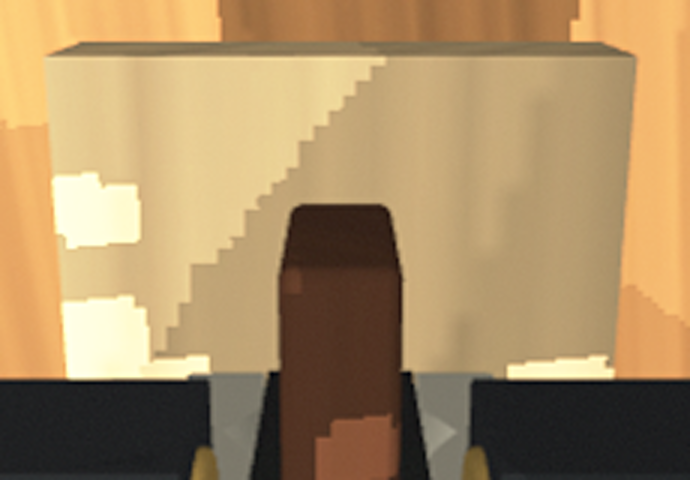

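```bash
python3 - <<'E'
from fit import *
w=D(load('w7'))
C=lambda cam,o,k,l:[(cam,u/k+o[0],v/k+o[1],m) for u,v,m in l]
L=[(47,57,(.045,-.06,.024)),(636,57,(-.045,-.06,.024)),(281,268,(.008,-.0375,.06)),(401,268,(-.008,-.0375,.06)),(289,207,(.008,-.0375,.024)),(390,207,(-.008,-.0375,.024))]
p=fit(C(w,(160,130),3,L),[.49,.28,-.1],.128-.0288)
tcp=np.array([.4917,.2848]); d=p[:2]-tcp; c,s=np.cos(p[2]),np.sin(p[2]); print('cover-tcp in cover frame',c*d[0]+s*d[1],-s*d[0]+c*d[1])
E
```

```text
pose [ 0.4914  0.2874 -0.1051] yawdeg -6.02
[[-1.2, 0.1], [0.4, 0.3], [-1.4, 0.7], [1.2, 0.7], [0.1, -1.7], [0.3, -1.7]]
cover-tcp in cover frame -0.0005527536663711458 0.0025447995430672023
```

```bash
python3 - <<'E'
from h import *
crop('w4',420,100,500,160,8,'w4p');crop('w2',270,185,320,225,12,'w2p');crop('w3',285,210,335,265,10,'w3p');
E
```

```text
(no output)
```

View pics/w4p.png

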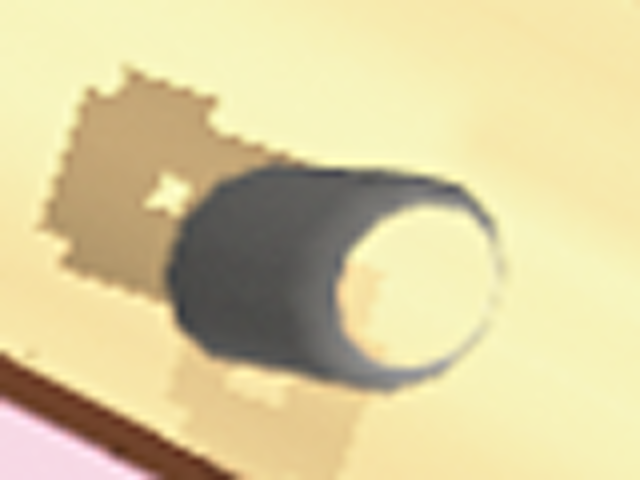

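View pics/w2p.png

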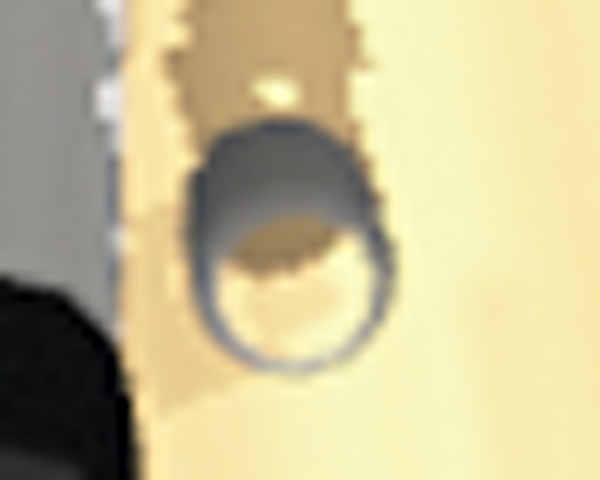

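View pics/w3p.png

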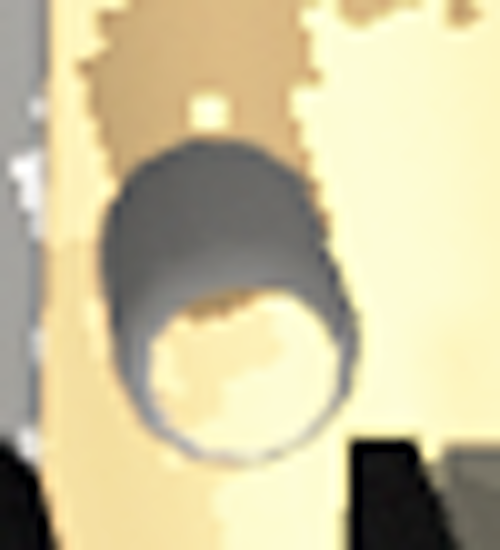

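```bash
python3 - <<'E'
from h import *
for n,u,v in(('w4',472,135.6),('w2',294.4,209),('w3',309,247.3),('w1',130+385/3.3,60+608/3.3)): print(n,at(D(load(n)),u,v,.05))
c,s=np.cos(np.radians(-13.14)),np.sin(np.radians(-13.14))
print('pin from fit',.5161-s*.035,-.1378+c*.035)
E
```

```text
w4 [ 0.525076   -0.10375736  0.05      ]
w2 [ 0.52504719 -0.10345932  0.05      ]
w3 [ 0.52512019 -0.10344678  0.05      ]
w1 [ 0.52388931 -0.10523132  0.05      ]
pin from fit 0.5240565925476326 -0.10371638758830048
```

```bash
cat >> h.py <<'E'
PIN=np.array([.525,-.1035]); YT=-103.14
def tc(x,y=0):  # tcp xy for cover centre offset (x,y) from pin in jig frame
    a=np.radians(-13.14); M=np.array([[np.cos(a),-np.sin(a)],[np.sin(a),np.cos(a)]])
    return PIN+M@(np.array([x,y])-[-.0003,.0025])
E
python3 - <<'E'
from h import *
p=tc(-.022); print(p,tc(0)); go(p[0],p[1],.14,YT)
E
```

```text
[ 0.50329983 -0.10100146] [ 0.52472382 -0.10600274]
shift [ 3.825 -0.519 -0.12 ] turn 0.0396
```

```bash
python3 -m creep '[[0.05,0,-0.05,0.005,10],[0.16,-0.02,-0.1,0.01,10],[0.32,-0.04,-0.12,0.015,10],[0.5,-0.07,-0.12,0.02,10],[0.68,-0.09,-0.12,0.025,10],[0.84,-0.11,-0.12,0.03,10],[0.95,-0.12,-0.12,0.035,10],[1,-0.13,-0.12,0.0396,10]]' && python3 - <<'E'
from h import *
p=tc(-.022); go(p[0],p[1],.14,YT)
E
```

```text
clock: 14.6
tool_pos: [0.4941, 0.182, 0.1409]
orientation: [-180.0, 0.0, -103.3]
force: [0.0, -0.5, -2.1]
opening: 0.0159
shift [ 2.733 -0.741  0.009] turn -0.001
```

```bash
python3 -m creep '[[0.05,-0.01,0,0,10],[0.16,-0.04,0,0,10],[0.32,-0.09,0,0,10],[0.5,-0.14,0,0,10],[0.68,-0.18,0,0,10],[0.84,-0.23,0,0,10],[0.95,-0.26,0,0,10],[1,-0.27,0,0,10]]' && python3 -m creep '[[0.05,-0.01,0,0,10],[0.16,-0.04,0,0,10],[0.32,-0.09,0,0,10],[0.5,-0.14,0,0,10],[0.68,-0.18,0,0,10],[0.84,-0.23,0,0,10],[0.95,-0.26,0,0,10],[1,-0.27,0,0,10]]' && python3 -m creep '[[0.05,-0.01,0,0,10],[0.16,-0.04,0,0,10],[0.3,-0.08,0,0,10],[0.45,-0.12,0,0,10],[0.57,-0.16,0,0,10],[0.66,-0.18,0,0,10],[0.71,-0.2,0,0,10],[0.73,-0.2,0,0,10]]'&& python3 - <<'E'
from h import *
p=tc(-.022); go(p[0],p[1],.0795,YT); snap('wrist','w8');snap('scene','s8');crop('s8',150,140,330,310,4,'s8c')
E
```

```text
clock: 15.27
tool_pos: [0.4979, 0.0794, 0.1405]
orientation: [180.0, -0.0, -103.2]
force: [-1.0, 0.4, -2.2]
opening: 0.0161
clock: 15.93
tool_pos: [0.5016, -0.024, 0.1405]
orientation: [180.0, -0.0, -103.2]
force: [0.4, 1.0, -1.5]
opening: 0.0159
clock: 16.6
tool_pos: [0.5046, -0.0991, 0.1405]
orientation: [180.0, -0.0, -103.2]
force: [-0.0, -0.2, -1.8]
opening: 0.0156
shift [0.022 0.008 0.61 ] turn -0.0001
```

View pics/w8.png

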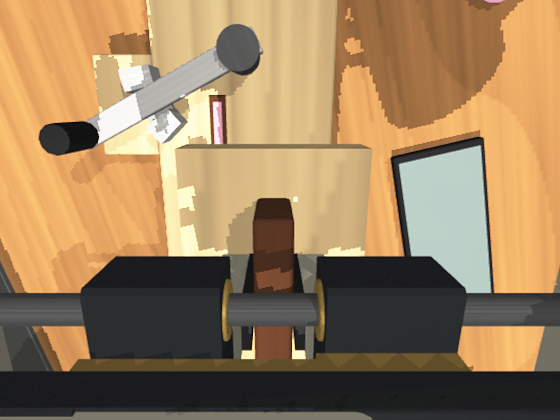

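View pics/s8c.png

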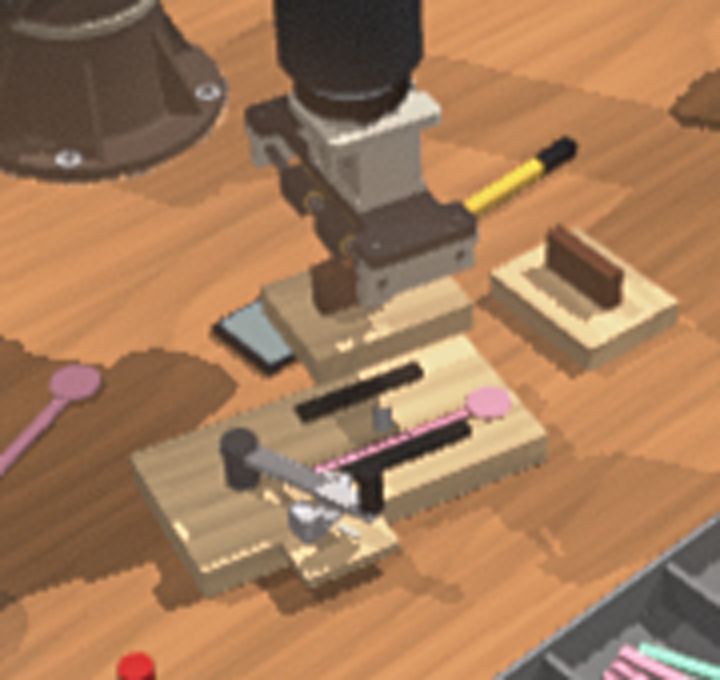

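The cover is held square (top edge at row 147, parallel to the jig sides), and the lever is still in the notch. Lowering beside the pin.

```bash
python3 -m creep '[[0.02,0.01,0.05,0,10],[0.02,0.01,0.14,0,10],[0.02,0.01,0.25,0,10],[0.02,0.01,0.36,0,10],[0.02,0.01,0.45,0,10],[0.02,0.01,0.52,0,10],[0.02,0.01,0.56,0,10],[0.02,0.01,0.57,0,10]]' && python3 -m creep '[[0,0,0.01,0,10],[0,0,0.015,0,10],[0,0,0.02,0,10],[0,0,0.025,0,10],[0,0,0.03,0,10],[0,0,0.035,0,10],[0,0,0.04,0,10],[0,0,0.04,0,10]]'; python3 -c "
from h import *
o=ctrl.get_obs();print(o['tool_pos'],o['force'],o['moment'],tc(-.022))"
```

```text
clock: 17.37
tool_pos: [0.5026, -0.1001, 0.0826]
orientation: [179.9, -0.0, -103.1]
force: [0.3, -0.5, -1.3]
opening: 0.0159
clock: 18.03
tool_pos: [0.503, -0.1002, 0.0795]
orientation: [-180.0, 0.0, -103.1]
force: [-0.8, 0.4, -2.9]
opening: 0.0159
[ 0.50298525 -0.10019749  0.07953706] [-0.76308708  0.44742927 -2.86320455] [0.02599306 0.08174908 0.00100444] [ 0.50329983 -0.10100146]
```

```bash
python3 -m creep '[[0,0,0.003,0,10],[0,0,0.006,0,10],[0,0,0.009,0,10],[0,0,0.012,0,10],[0,0,0.015,0,10],[0,0,0.015,0,10],[0,0,0.015,0,10],[0,0,0.015,0,10]]'; python3 -c "
from h import *
o=ctrl.get_obs();print(o['tool_pos'],o['force'],o['moment'])"
```

```text
clock: 18.7
tool_pos: [0.5031, -0.1002, 0.0787]
orientation: [-180.0, -0.0, -103.1]
force: [-3.0, 1.1, 6.4]
opening: 0.016
[ 0.50306484 -0.10021589  0.07874058] [-2.96990198  1.09015924  6.36242255] [0.49009036 1.20345284 0.00680755]
```

```bash
python3 -m creep '[[0.002,-0.012,-0.003,0,10],[0.004,-0.027,-0.003,0,10],[0.006,-0.042,-0.003,0,10],[0.008,-0.057,-0.003,0,10],[0.008,-0.072,-0.003,0,10],[0.008,-0.087,-0.003,0,10],[0.008,-0.1,-0.003,0,10],[0.008,-0.11,-0.003,0,10]]'; python3 -c "
from h import *
o=ctrl.get_obs();print(o['tool_pos'],o['force'],o['moment'],tc(-.011))"
```

```text
clock: 19.37
tool_pos: [0.5122, -0.1037, 0.0788]
orientation: [179.9, -0.1, -103.1]
force: [-8.8, 3.0, 11.6]
opening: 0.0159
[ 0.51217972 -0.10369068  0.07876703] [-8.78413705  2.9546299  11.62106011] [ 0.96700792  3.24445279 -0.02429857] [ 0.51401182 -0.1035021 ]
```

```bash
python3 -m creep '[[0,-0.01,-0.006,0,10],[0,-0.022,-0.006,0,10],[0,-0.034,-0.006,0,10],[0,-0.046,-0.006,0,10],[0,-0.058,-0.006,0,10],[0,-0.066,-0.006,0,10],[0,-0.07,-0.006,0,10],[0,-0.07,-0.006,0,10]]'; python3 -c "
from h import *
o=ctrl.get_obs();print(o['tool_pos'],o['force'],o['moment'],tc(-.004),tc(0))"
```

```text
clock: 20.03
tool_pos: [0.5205, -0.1051, 0.0789]
orientation: [-180.0, -0.0, -103.1]
force: [-0.6, -0.4, -1.5]
opening: 0.016
[ 0.52052397 -0.10508843  0.07885249] [-0.63600586 -0.42118421 -1.46884911] [ 0.01240934  0.06031686 -0.02302369] [ 0.52082855 -0.10509342] [ 0.52472382 -0.10600274]
```

```bash
python3 -m creep '[[0,-0.01,0.003,0,10],[0,-0.02,0.006,0,10],[0,-0.028,0.009,0,10],[0,-0.034,0.012,0,10],[0,-0.038,0.015,0,10],[0,-0.04,0.018,0,10],[0,-0.04,0.021,0,10],[0,-0.04,0.025,0,10]]'; python3 -c "
from h import *
o=ctrl.get_obs();print(o['tool_pos'],o['force'],o['moment'],tc(0))"
```

```text
clock: 20.7
tool_pos: [0.5242, -0.106, 0.0764]
orientation: [180.0, -0.0, -103.1]
force: [0.7, 0.2, -1.0]
opening: 0.0158
[ 0.52422614 -0.10595608  0.07639822] [ 0.71643345  0.1560854  -0.97141206] [0.04628964 0.1081716  0.01729298] [ 0.52472382 -0.10600274]
```

The cover is now 2.4 mm lower with no contact force, so the hole has found the pin. Lowering onto the strips.

```bash
python3 -m creep '[[0,-0.003,0.01,0,10],[0,-0.003,0.02,0,10],[0,-0.003,0.03,0,10],[0,-0.003,0.04,0,10],[0,-0.003,0.05,0,10],[0,-0.003,0.06,0,10],[0,-0.003,0.07,0,10],[0,-0.003,0.075,0,10]]'; python3 -c "
from h import *
o=ctrl.get_obs();print(o['tool_pos'],o['force'],o['moment'],tc(0))"
```

```text
clock: 21.37
tool_pos: [0.5245, -0.106, 0.0688]
orientation: [180.0, -0.0, -103.1]
force: [-0.3, 0.2, -2.4]
opening: 0.016
[ 0.52449128 -0.10602991  0.06879636] [-0.32635337  0.23459243 -2.36067914] [-0.04773744  0.12721521  0.00640627] [ 0.52472382 -0.10600274]
```

```bash
python3 -m creep '[[0,0,0.01,0,10],[0,0,0.02,0,10],[0,0,0.03,0,10],[0,0,0.04,0,10],[0,0,0.05,0,10],[0,0,0.06,0,10],[0,0,0.07,0,10],[0,0,0.07,0,10]]'; python3 -c "
from h import *
o=ctrl.get_obs();print(o['tool_pos'],o['force'],o['moment'],tc(0))"
```

```text
clock: 22.03
tool_pos: [0.5246, -0.106, 0.0627]
orientation: [-180.0, -0.0, -103.1]
force: [-4.3, 2.4, 11.4]
opening: 0.0156
[ 0.52464309 -0.10602195  0.06267932] [-4.28228669  2.398237   11.43747079] [ 0.81689336  1.70550757 -0.01549437] [ 0.52472382 -0.10600274]
```

```bash
python3 -m creep '[[0,0,0.003,0,10],[0,0,0.006,0,10],[0,0,0.009,0,10],[0,0,0.012,0,10],[0,0,0.015,0,10],[0,0,0.018,0,10],[0,0,0.018,0,10],[0,0,0.018,0,10]]'; python3 -c "
from h import *
o=ctrl.get_obs();print(o['tool_pos'],o['force'],o['moment'],tc(0))"
```

```text
clock: 22.7
tool_pos: [0.5247, -0.106, 0.0617]
orientation: [-180.0, -0.0, -103.1]
force: [-6.6, 3.0, 15.8]
opening: 0.0161
[ 0.52469729 -0.10599713  0.06169305] [-6.60330743  2.98216775 15.83061443] [ 1.16111618  2.62005935 -0.03188848] [ 0.52472382 -0.10600274]
```

```bash
python3 -m creep '[[0,0,0.003,0,10],[0,0,0.006,0,10],[0,0,0.009,0,10],[0,0,0.01,0,10],[0,0,0.01,0,10],[0,0,0.01,0,10],[0,0,0.01,0,10],[0,0,0.01,0,10]]'; python3 -c "
from h import *
o=ctrl.get_obs();print(o['tool_pos'],o['force'],o['moment'])
snap('wrist','w9');snap('scene','s9');crop('s9',150,140,330,310,4,'s9c')"
```

```text
clock: 23.37
tool_pos: [0.5248, -0.106, 0.0616]
orientation: [-179.9, -0.0, -103.1]
force: [-9.2, 4.7, 27.2]
opening: 0.0159
[ 0.52478566 -0.10596627  0.06160497] [-9.20021006  4.72965567 27.15986179] [ 1.6991331   3.95489047 -0.13392176]
```

View pics/w9.png

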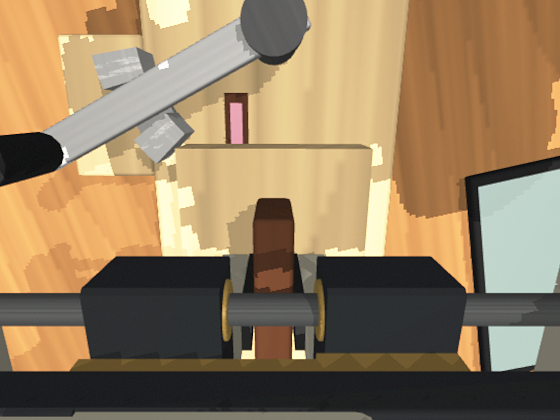

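View pics/s9c.png

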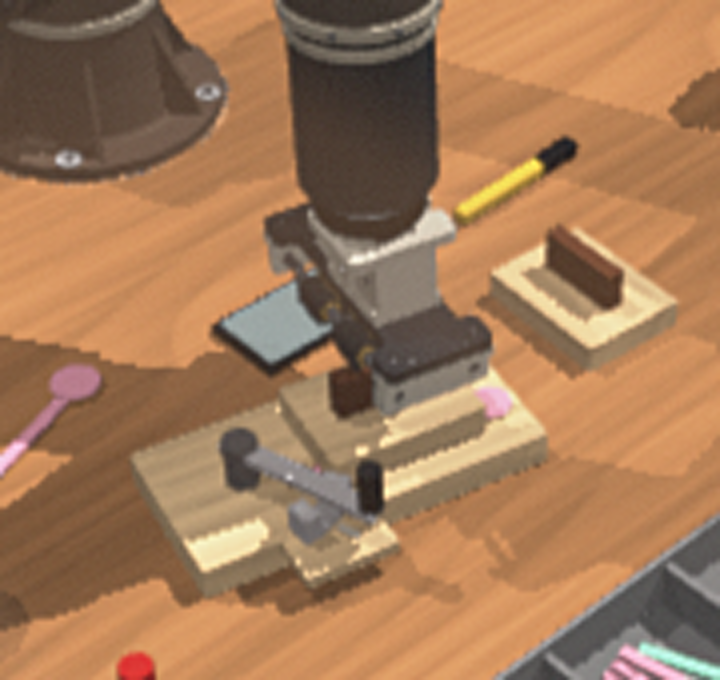

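The force rose from 16 to 27 N while the cover moved only 0.1 mm, so the strips have bottomed out. The TCP height of 0.0616 matches the predicted 0.0618. The cover sits square on the jig, the lever is still between the notch blocks, and the bystanders look unmoved.

```bash
python3 -c "
from h import *
print(workorder.close_job())"
```

```text
the job is handed in; nothing more can be done
None
```

I completed the job and handed it in at about 23.5 s of the 61 s. The arm was still gripping the cover and holding it pressed down.

- **Lever:** I swung it with the fingers either side of the knob, and the last pictures show it lying between the two notch blocks. Halfway through, the wrist picture had it centred in the gap.
- **Cover:** I took the leftmost of the two look-alikes by its rib and set it square on the pin, about 22 mm to one side (jig −x). Sliding it across, the contact force vanished at about 4 mm from centre. It then went down 10 mm with no resistance.
- **Press:** the final tool height was 61.6 mm, where I predicted 61.8 mm with the strips fully down. The last step raised the upward reading from 16 to 27 N for only 0.1 mm of travel, so the strips were at their stop.
- **Force during the slide:** the contact was firmer than I wanted, about 12 N down and 9 N sideways, so I eased it off. While pressed there was still a sideways reading of about 10 N. The cover stayed square in the pictures.
- **Camera disagreement:** the top and scene cameras differed from the wrist camera by 3–5 mm in y. I used the wrist camera, because its pin readings at two tool angles agreed within 0.5 mm.
- **Other things on the table:** those visible in the last wrist and scene pictures looked unmoved. I judged that by eye and did not take a final overhead picture.

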